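# Press the blue cap on to a sample cell with locking pliers, then release them

### The job

The sample cell with the blue cap is waiting open in the blue-handled locking pliers: squeeze the two blue handles together until the pliers snap over centre, pressing the cap home, and let go so that they stay locked by themselves for a moment. Then flick the red release lever of the same pliers so that they spring fully open, and move clear. The orange-handled pliers hold a cell that is still curing: leave them locked.

Things in the scene. Friction and masses are not known exactly. Their poses are not given: they have to be found in the camera images.
- blue_mount: Aluminium plate 215 x 120 x 12 mm fixed to the bench, carrying the level blue-handled locking pliers. Origin on the bench below their pivot; x level along the pliers, handles at -x, jaws and cell at +x; y level across, z up. A handle lies either side of the x axis, x -40 to -130 mm, each 12 mm thick, 20 mm tall, mid-height z 75 mm.
- blue_grip (a point): Where to squeeze: midway between the handles, 75 mm above the bench, x = -90, y = 0 mm of blue_mount. Over their outer faces the handles measure about 56 mm here when open, 30 mm locked; both swing equally along y, needing 6 to 12 N a side. Lever (z up to 93 mm) and a pin (98 mm) lie on top of them, within 25 mm of the middle. Below the handles 50 mm are free.
- blue_pliers (a joint): Swing of each blue handle, rad: 0 = open (as at the start), 0.14 = shut against the stop. A spring pushes them open below the centre at 0.095 and shut above it, so they stay locked at 0.14 or open at 0.
- blue_cap (a joint): How far the blue cap (42 mm disc between the jaws, on the -y side of the white cell) has been pressed on to its cell, m: 0 = standing off, about 0.007 when the locked jaws have pressed it home; friction keeps it there.
- blue_lever (a joint): Angle, rad, of the red release lever about its upright pivot on the +y handle (x = -115 mm): 0 = at rest along the handle (a light spring returns it), up to 0.7 as its tail tab is pushed towards +y of blue_mount. At about 0.2 it has wedged the locked handles past centre; they spring open and carry the tab further to +y. About 2 N at the tab.
- blue_tab (a point): Centre of the upright red tab at the lever's tail: 14 mm (x) x 7 mm (y) x 34 mm tall, from 83 to 117 mm above the bench. Locked, it lies at x = -175, y = +9 mm of blue_mount, 45 mm behind the handle ends, with free space on its -y side. Push its -y face towards +y by 30 to 50 mm after contact.
- orange_pliers (a joint): Swing of the handles of the like, orange-handled pliers on the other plate, rad: 0.14 = locked (as at the start). Leave locked.

How it is judged:
On the way, in this order (a step that is already met when the one before it is completed fails the run):
1. the blue pliers are locked with the cap pressed home, and stay locked with the fingers off them (value of joint blue_pliers above 0.12 rad and value of joint blue_cap above 0.004 m and contact force between the fingers and blue_mount below 0.3 N), for 0.2 s.
2. the release lever is flicked (value of joint blue_lever above 0.1 rad).
At the end, for the whole second after the job is handed in: The blue pliers are fully open again (joint below 0.03 rad), their lever back at rest (below 0.15 rad), the blue cap pressed home (at least 4 mm of its 7 mm), and the orange pliers still locked (above 0.12 rad) (value of joint blue_pliers below 0.03 rad and value of joint blue_cap above 0.004 m and value of joint blue_lever below 0.15 rad and value of joint orange_pliers above 0.12 rad); the robot touches nothing.
It fails at once if the orange pliers are unlocked (value of joint orange_pliers below 0.09 rad).
It also fails if it takes over 42 s, if anything falls off the work surface, if the arm or the gripper's body presses on something with over 40 N, if the wrist force passes 120 N, or if a joint passes its speed limit or range.

### The arm

A 7-joint arm with a two-finger parallel gripper is mounted at the origin on the work surface. World frame = base frame: x ahead of the robot, y to its left, z up, the work surface at z = 0. Lengths are in m, angles in rad, forces in N, time in s.
With the tool pointing down it reaches from about 0.4 to 0.875 m from the base axis. Payload 4.4 kg.
Tool frame: the origin (TCP) lies between the finger pads; the fingertips stand bot.tip_extent ahead of it and the grasp point (between the pads) lies 2 mm behind it (bot.tip_extent is the distance from the TCP to the fingertips, in m); z points along the fingers, y is the direction in which the jaws open and shut (so a half turn about z gives the same grasp; the last joint's range is limited). The gripper opens to 85 mm and grips with 20 to 120 N. Pads are 22 mm wide; open, the fingers measure 114 mm over their backs; the gripper's body (76 mm by 85 mm) begins 54 mm behind the grasp point. The pads swing forward as they close: fully open they stand 13 mm farther back than shut.
Start: joints at [1.178, 0.628, 0.038, 1.517, -0.027, 0.996, -0.02], TCP at [0.209, -0.616, 0.248] pointing down, gripper open.
Joint ranges: [-3.06, 3.06], [-0.37, 2.12], [-1.25, 1.32], [0.18, 2.47], [-1.1, 4.24], [0.23, 1.98], [-2.94, 2.94]. Speed limits (rad/s): [2.57, 2.57, 3.14, 3.14, 3.14, 3.14, 3.14].

### API

Orientations are given as a unit quaternion [x, y, z, w].
In Python, from station import bot gives the robot as it stands. The module is installed in compiled form; this text tells all that it offers.
- The arm moves only by the tool play_rows, never from a script. Its arguments are lists of equal length, an entry for each row: "offset": the shift along the tool's x, y, z in m, a list of three; "rot": the turn, a rotation vector about the tool's x, y, z in degrees, a list of three; "claw": the finger opening in m, from 0 to 0.0854. A call has 1 to 20 rows; each row shifts and turns the pose as measured when the row begins, along the tool's axes as they then stand; what a row does not reach is not made up. A row lasts 1/8 s, in which the tool goes at most 62.5 mm and 10.7 degrees, less where a joint would pass 70% of its speed; a pose out of reach is approached as far as the arm can. A call with a gripper value outside its range is refused whole. The fingers move at their own pace and stop on an object; the grip force is fixed at half the most. Time passes only in rows, so rows that do not move let the fingers close. It gives the time, the measured TCP pose, the force and the opening at its end, in the units of the state.
- bot.get_obs(): the state, without advancing time (a new reading comes with each control period).
- bot.capture(name): name is "scene" or "top" or "wrist"; returns (picture, depth): 480x640x3 uint8, red, green, blue; 480x640 float32, m along the optical axis (not along the pixel's ray), 0 where there is no reading.
- bot.camera_info(name): a dict with "intrinsics" (3x3 intrinsics, pixels), "xyz" and "orientation" of the camera in the world. Camera axes: x right, y down, z forward; pixel columns grow to the right and rows downward; lengths in m; the calibration is good to about 2 mm. A picture is of the moment at which its call begins: read the wrist's pose just before it. camera_info takes no time and is no camera call; for the wrist camera it gives the pose at the moment of the call.
- bot.job_done(): hands the job in, once; it reports no verdict.
The state is a dict: "clock": time; "joint_pos": joint angles; "qvel": joint speeds; "joint_torque": joint torques, N m; "ee_pos": TCP position; "eef_rot": TCP orientation; "ft_force": force on the tool from outside, world axes, zero at the start; "torque": the same for the moment, N m; "opening": finger opening in m.
Only numpy, scipy, OpenCV 4.12 (cv2) and the standard library are available. Lean on these libraries where they do the work, as an engineer would, in place of code of your own. Each camera call takes 0.05 s, during which the arm holds its last target.

## Working session

There is one attempt and no reset: what is moved stays moved. The work goes in short steps, Python scripts to look and compute and a tool call to move; the robot and the scene stay as the last step left them, time stands still between calls to the robot, and variables do not carry over. Pictures are saved under pics/ and viewed, and the job is handed in when it is done.

Besides the shell and the picture viewer there is one more tool, called after ">>>" in YAML: its name, and indented under it one key for each argument. play_rows: Moves the arm, as the interface text tells. Its arguments: {"type":"object","properties":{"offset":{"type":"array"},"rot":{"type":"array"},"claw":{"type":"array"}},"required":["offset","rot","claw"]}

```bash
mkdir -p pics
python3 - <<'E'
from station import bot
import cv2,numpy as np
o=bot.get_obs();print(o['clock'],o['ee_pos'],o['eef_rot'],o['opening'],bot.tip_extent,o['ft_force'])
for n in("top","scene"):
    im,d=bot.capture(n);i=bot.camera_info(n)
    cv2.imwrite(f"pics/{n}0.png",im[:,:,::-1]);np.savez(f"{n}0.npz",im=im,d=d,K=i['intrinsics'],p=i['xyz'],q=i['orientation'])
    print(n,i)
E
```

```text
0.0 [ 0.20851855 -0.61502896  0.24738214] [ 9.86677653e-01  1.62684724e-01 -1.58815033e-04 -9.29732844e-04] 0.08581051506494794 0.017 [-0.10446084  0.08208019 -0.38355442]
top {'intrinsics': array([[458.85108415,   0.        , 314.20467082],
       [  0.        , 458.85108415, 234.17351849],
       [  0.        ,   0.        ,   1.        ]]), 'xyz': array([ 0.4852807 , -0.010596  ,  0.89288978]), 'orientation': array([ 0.71331889, -0.69887967,  0.0271415 , -0.04479639])}
scene {'intrinsics': array([[447.95866817,   0.        , 326.94989637],
       [  0.        , 447.95866817, 235.5477308 ],
       [  0.        ,   0.        ,   1.        ]]), 'xyz': array([ 1.05352001, -0.12067677,  0.62507207]), 'orientation': array([ 0.71642096,  0.60172482, -0.22009473, -0.27609157])}
```

View pics/top0.png

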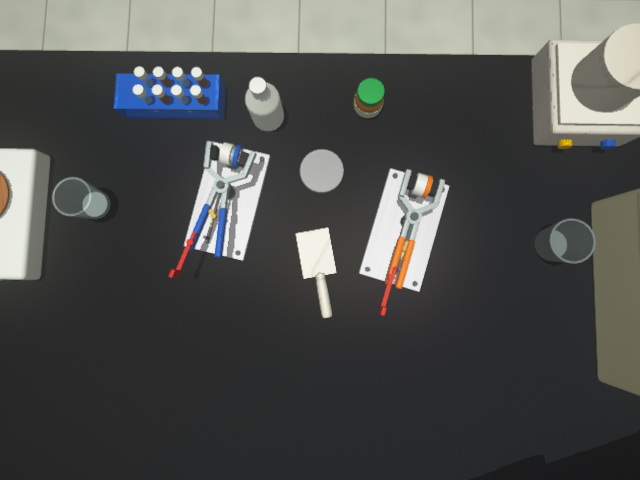

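View pics/scene0.png

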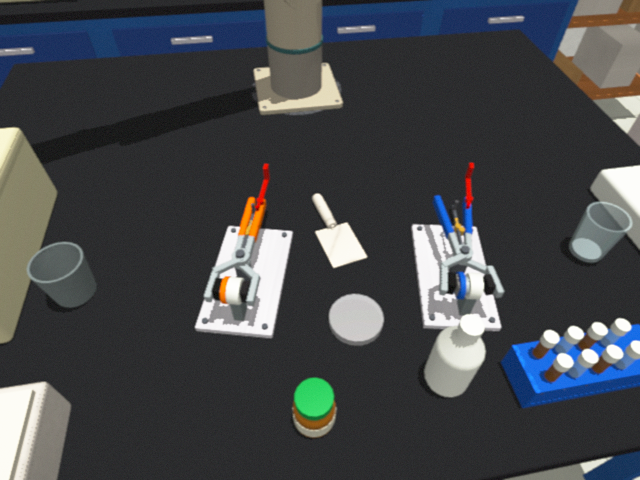

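The top picture shows the blue pliers at about (218,200), with their handles pointing down and the red tab at (172,273). The orange pliers are at (410,235). Next I'll measure them.

```bash
cat > h.py <<'E'
import numpy as np,cv2
from scipy.spatial.transform import Rotation as R
def load(n):
    z=np.load(n);return z['im'],z['d'],z['K'],z['p'],R.from_quat(z['q']).as_matrix()
def rays(uv,K,Rm):
    uv=np.atleast_2d(uv);r=np.c_[(uv[:,0]-K[0,2])/K[0,0],(uv[:,1]-K[1,2])/K[1,1],np.ones(len(uv))];return r@Rm.T
def onplane(uv,z,K,p,Rm):
    r=rays(uv,K,Rm);return p+r*((z-p[2])/r[:,2])[:,None]
def pts(m,d,K,p,Rm):
    v,u=np.nonzero(m&(d>0));return p+rays(np.c_[u,v],K,Rm)*d[v,u][:,None]
E
cat > a.py <<'E'
from h import *
for n,box in(("top0",(150,130,290,290)),("scene0",(400,150,520,340))):
    im,d,K,p,Rm=load(n+".npz")
    hsv=cv2.cvtColor(im,cv2.COLOR_RGB2HSV);H,S,V=hsv[...,0].astype(int),hsv[...,1],hsv[...,2]
    b=np.zeros(H.shape,bool);b[box[1]:box[3],box[0]:box[2]]=1
    blue=b&(H>100)&(H<130)&(S>150)&(V>60)
    red=b&((H<6)|(H>174))&(S>180)&(V>80)
    nb,lab,st,ce=cv2.connectedComponentsWithStats(blue.astype(np.uint8))
    for k in range(1,nb):
        if st[k,4]<25: continue
        P=pts(lab==k,d,K,p,Rm);c=P.mean(0);w=np.linalg.svd(P[:,:2]-c[:2],full_matrices=False)
        t=(P[:,:2]-c[:2])@w[2][0]
        print(n,'blue',st[k],P.mean(0).round(4),'z',np.percentile(P[:,2],[5,50,95]).round(3),'dir',w[2][0].round(3),'t',t.min().round(3),t.max().round(3))
    P=pts(red,d,K,p,Rm)
    hi=P[P[:,2]>.1]
    print(n,'red',len(P),P.min(0).round(3),P.max(0).round(3),'hi',len(hi),hi.mean(0).round(4))
    wh=b&(S<40)&(V>130);P=pts(wh,d,K,p,Rm);m=abs(P[:,2]-.012)<.006;Q=P[m]
    print(n,'plate',len(Q),cv2.minAreaRect((Q[:,:2]*1000).astype(np.float32)),Q[:,2].mean())
    x,y,X,Y=box;cv2.imwrite(f"pics/{n}_crop.png",cv2.resize(im[y:Y,x:X,::-1],None,fx=3.7 if n[0]=='t' else 3,fy=3.7 if n[0]=='t' else 3,interpolation=cv2.INTER_CUBIC))
E
python3 a.py
```

```text
top0 blue [233 145   8  22  86] [0.7073 0.1547 0.0902] z [0.083 0.092 0.097] dir [-0.995  0.103] t -0.044 0.018
top0 blue [194 204  15  30 162] [0.5919 0.2135 0.0838] z [0.082 0.084 0.086] dir [-0.939  0.344] t -0.027 0.026
top0 blue [215 209  11  48 274] [0.5676 0.1785 0.0836] z [0.081 0.084 0.086] dir [-0.997  0.073] t -0.043 0.043
top0 red 102 [ 0.487  0.221 -0.001] [0.565 0.293 0.12 ] hi 27 [0.493  0.2512 0.1159]
top0 plate 3708 ((639.4610595703125, 184.8398895263672), (120.49747467041016, 215.12710571289062), 77.2941665649414) 0.011158060413730306
scene0 blue [433 195  21  41 393] [0.5598 0.1811 0.0725] z [-0.001  0.083  0.085] dir [ 0.922 -0.388] t -0.131 0.052
scene0 blue [462 201  11  32 229] [0.5779 0.2193 0.074 ] z [0.    0.083 0.085] dir [ 0.837 -0.547] t -0.114 0.042
scene0 blue [457 272   9  27 158] [0.7174 0.1507 0.0867] z [0.071 0.09  0.095] dir [ 0.958 -0.287] t -0.06 0.012
scene0 red 235 [ 0.354  0.22  -0.003] [0.567 0.342 0.117] hi 53 [0.4956 0.2473 0.1109]
scene0 plate 4004 ((639.0154418945312, 182.95501708984375), (120.32992553710938, 216.1613311767578), 77.37999725341797) 0.011298662965187027
```

View pics/top0_crop.png

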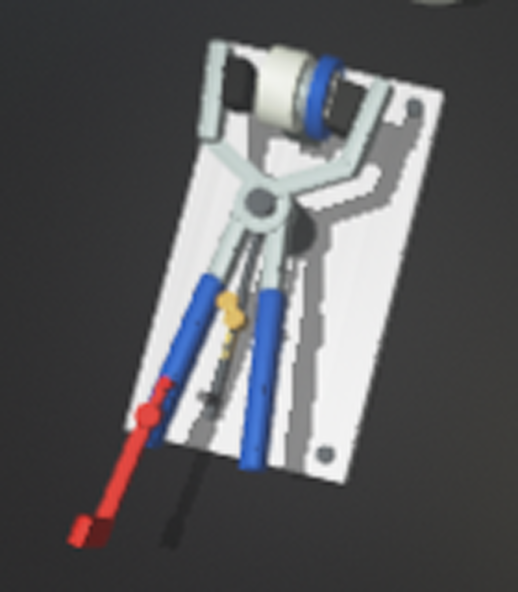

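```bash
cat > b.py <<'E'
from h import *
im,d,K,p,Rm=load("top0.npz")
uv=[220.5,184.6]
P=p+rays(uv,K,Rm)*d[185,220];print('pivot',P)
th=np.radians(-12.6);ex=np.array([np.cos(th),np.sin(th)]);ey=np.array([-ex[1],ex[0]])
O=P[0,:2]
for n,box in(("top0",(150,190,240,290)),("scene0",(400,150,520,250))):
    im,d,K,p,Rm=load(n+".npz")
    hsv=cv2.cvtColor(im,cv2.COLOR_RGB2HSV);H,S,V=hsv[...,0].astype(int),hsv[...,1],hsv[...,2]
    b=np.zeros(H.shape,bool);b[box[1]:box[3],box[0]:box[2]]=1
    P=pts(b&(H>100)&(H<130)&(S>150)&(V>60),d,K,p,Rm);P=P[(P[:,2]>.078)]
    L=np.c_[(P[:,:2]-O)@ex,(P[:,:2]-O)@ey]
    print(n,'x',L[:,0].min(),L[:,0].max())
    for a in(-.12,-.105,-.09,-.075,-.06):
        s=L[abs(L[:,0]-a)<.006,1];l,r=s[s<0],s[s>0]
        print(a,[(q.min().round(4),q.max().round(4),q.mean().round(4)) for q in(l,r) if len(q)])
    P=pts(b&((H<6)|(H>174))&(S>180)&(V>80),d,K,p,Rm);P=P[P[:,2]>.09];L=np.c_[(P[:,:2]-O)@ex,(P[:,:2]-O)@ey]
    print('red',L.min(0),L.max(0))
print('plate ctr',(np.array([.6392,.1839])-O)@np.c_[ex,ey], 'grip',O-.09*ex)
print(R.from_quat([ 9.86677653e-01,1.62684724e-01,-1.58815033e-04,-9.29732844e-04]).as_matrix().round(3))
E
python3 b.py
```

```text
pivot [[0.65268226 0.17955853 0.09127897]]
top0 x -0.12584205801799164 -0.039611906863270256
-0.12 [(np.float64(-0.0301), np.float64(-0.0196), np.float64(-0.0248)), (np.float64(0.0221), np.float64(0.0249), np.float64(0.0235))]
-0.105 [(np.float64(-0.0287), np.float64(-0.0169), np.float64(-0.0232)), (np.float64(0.0196), np.float64(0.0216), np.float64(0.0208))]
-0.09 [(np.float64(-0.0264), np.float64(-0.0156), np.float64(-0.0208)), (np.float64(0.0182), np.float64(0.0279), np.float64(0.0223))]
-0.075 [(np.float64(-0.0238), np.float64(-0.0135), np.float64(-0.0186)), (np.float64(0.0158), np.float64(0.0275), np.float64(0.0211))]
-0.06 [(np.float64(-0.0211), np.float64(-0.0099), np.float64(-0.0161)), (np.float64(0.014), np.float64(0.0246), np.float64(0.0189))]
red [-0.17778693  0.02136283] [-0.09466867  0.0382311 ]
scene0 x -0.1271029855990981 -0.0378971680324179
-0.12 [(np.float64(-0.0325), np.float64(-0.0212), np.float64(-0.0276)), (np.float64(0.02), np.float64(0.02), np.float64(0.02))]
-0.105 [(np.float64(-0.0311), np.float64(-0.0196), np.float64(-0.0255)), (np.float64(0.0171), np.float64(0.0194), np.float64(0.0186))]
-0.09 [(np.float64(-0.0284), np.float64(-0.017), np.float64(-0.0233)), (np.float64(0.0157), np.float64(0.0269), np.float64(0.0206))]
-0.075 [(np.float64(-0.0258), np.float64(-0.0142), np.float64(-0.021)), (np.float64(0.0134), np.float64(0.0261), np.float64(0.0188))]
-0.06 [(np.float64(-0.0247), np.float64(-0.0122), np.float64(-0.0192)), (np.float64(0.0114), np.float64(0.023), np.float64(0.0167))]
red [-0.17782899  0.01982808] [-0.09255371  0.0361189 ]
plate ctr [-0.01410462  0.00129585] grip [0.56484975 0.19919143]
[[ 0.947  0.321 -0.001]
 [ 0.321 -0.947  0.002]
 [-0.    -0.002 -1.   ]]
```

>>> play_rows:
  offset:
    - [0.03,-0.033,0]
    - [0.03,-0.033,0]
    - [0.03,-0.033,0]
    - [0.03,-0.033,0]
    - [0.03,-0.033,0]
    - [0.03,-0.033,0]
    - [0.03,-0.033,0]
    - [0.03,-0.033,0]
    - [0.03,-0.033,0]
    - [0.03,-0.033,0]
    - [0.03,-0.033,0]
    - [0.03,-0.033,0]
    - [0.03,-0.033,0]
    - [0.03,-0.033,0]
    - [0.03,-0.033,0]
    - [0.03,-0.033,0]
    - [0.03,-0.033,0]
    - [0.03,-0.033,0]
    - [0.03,-0.033,0]
    - [0.03,-0.033,0]
  rot:
    - [0,0,0]
    - [0,0,0]
    - [0,0,0]
    - [0,0,0]
    - [0,0,0]
    - [0,0,0]
    - [0,0,0]
    - [0,0,0]
    - [0,0,0]
    - [0,0,0]
    - [0,0,0]
    - [0,0,0]
    - [0,0,0]
    - [0,0,0]
    - [0,0,0]
    - [0,0,0]
    - [0,0,0]
    - [0,0,0]
    - [0,0,0]
    - [0,0,0]
  claw: [0.085,0.085,0.085,0.085,0.085,0.085,0.085,0.085,0.085,0.085,0.085,0.085,0.085,0.085,0.085,0.085,0.085,0.085,0.085,0.085]

```text
clock: 2.6
ee_pos: [0.5736, 0.2251, 0.243]
eef_rot: [0.987, 0.159, -0.004, -0.001]
ft_force: [0.4, 0.1, -0.1]
opening: 0.0851
```

>>> play_rows:
  offset:
    - [0,0,0]
    - [0,0,0]
    - [0,0,0]
    - [0,0,0]
    - [0,0,0]
  rot:
    - [0,0,8]
    - [0,0,8]
    - [0,0,8]
    - [0,0,7]
    - [0,0,0]
  claw: [0.085,0.085,0.085,0.085,0.085]

```text
clock: 3.22
ee_pos: [0.5722, 0.2307, 0.2396]
eef_rot: [0.993, -0.115, -0.006, -0.0]
ft_force: [0.1, 0.1, 0.8]
opening: 0.0852
```

```bash
cat >> h.py <<'E'
th=np.radians(-12.6);ex=np.array([np.cos(th),np.sin(th)]);ey=np.array([-ex[1],ex[0]])
def goto(o,xyz,yaw=-12.6):
    T=R.from_quat(o['eef_rot']);D=R.from_euler('z',yaw,degrees=True)*R.from_euler('x',180,degrees=True)
    print('t',o['clock'],'pos',np.round(o['ee_pos'],4),'open',round(o['opening'],4),'F',np.round(o['ft_force'],1))
    print('off tool mm',(T.inv().apply(np.array(xyz)-o['ee_pos'])*1000).round(1),'rotdeg',(T.inv()*D).as_rotvec(degrees=True).round(2))
E
python3 - <<'E'
from h import *
from station import bot
goto(bot.get_obs(),[.565,.199,.247])
E
```

```text
t 3.225 pos [0.5722 0.2307 0.2396] open 0.0852 F [0.1 0.1 0.8]
off tool mm [ 0.2 32.5 -7.4] rotdeg [ 0.04  0.72 -0.59]
```

>>> play_rows:
  offset:
    - [0,0.016,0]
    - [0,0.016,0]
    - [0,0,0]
  rot:
    - [0,0.7,-0.6]
    - [0,0,0]
    - [0,0,0]
  claw: [0.085,0.085,0.085]

```text
clock: 3.6
ee_pos: [0.5641, 0.1958, 0.2392]
eef_rot: [0.994, -0.108, -0.0, 0.001]
ft_force: [-0.0, 0.5, -0.9]
opening: 0.0851
```

Run:
```python
from h import *
from station import bot
goto(bot.get_obs(),[.565,.199,.072])
i=bot.camera_info("wrist")
im,d=bot.capture("wrist")
cv2.imwrite("pics/wrist1.png",im[:,:,::-1]);np.savez("wrist1.npz",im=im,d=d,K=i['intrinsics'],p=i['xyz'],q=i['orientation'])
```

```text
t 3.6 pos [0.5641 0.1958 0.2392] open 0.0851 F [-0.   0.5 -0.9]
off tool mm [  0.3  -3.7 167.2] rotdeg [0.13 0.02 0.21]
```

View pics/wrist1.png

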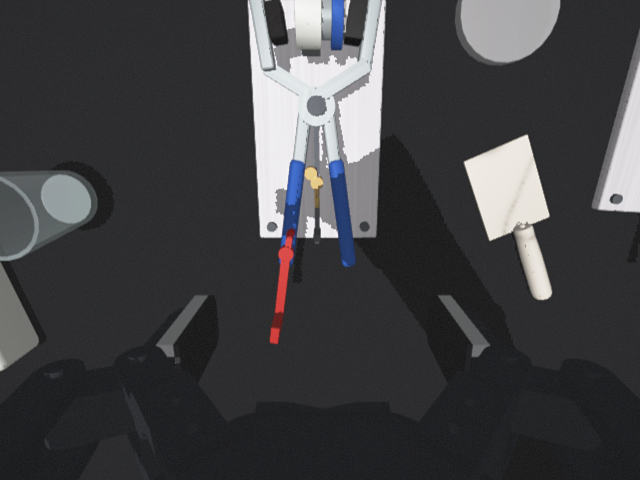

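The wrist picture shows the pivot at (317,104), the handles ending near (290,240) and (347,262), and the red tab at (275,337). I'll check the mid-line from this view.

Run:
```python
from h import *
im,d,K,p,Rm=load("wrist1.npz");print(p)
O=np.array([.6527,.1796])
P=p+rays([317,104],K,Rm)*d[104,317];print('pivot',P,'local',(P[0,:2]-O)@np.c_[ex,ey])
hsv=cv2.cvtColor(im,cv2.COLOR_RGB2HSV);H,S,V=hsv[...,0].astype(int),hsv[...,1],hsv[...,2]
b=np.zeros(H.shape,bool);b[150:350,255:365]=1
for nm,m in(("blue",b&(H>100)&(H<130)&(S>150)&(V>40)),("red",b&((H<6)|(H>174))&(S>180)&(V>60))):
    P=pts(m,d,K,p,Rm);L=np.c_[(P[:,:2]-O)@ex,(P[:,:2]-O)@ey,P[:,2]];L=L[L[:,2]>.075]
    print(nm,L.min(0).round(4),L.max(0).round(4))
    if nm=="blue":
      for a in(-.105,-.09,-.075,-.06):
        s=L[abs(L[:,0]-a)<.004,1];print(a,[(q.min().round(4),q.max().round(4)) for q in(s[s<0],s[s>0]) if len(q)])
    else:
      q=L[L[:,2]>.105];print('tab',q.min(0),q.max(0))
print('dirs')
```

```text
[0.6337764  0.18067378 0.36383512]
pivot [[0.65476538 0.17948378 0.08849661]] local [0.00204099 0.00033713]
blue [-0.1252 -0.0315  0.0777] [-0.0382  0.0324  0.0863]
-0.105 [(np.float64(-0.0295), np.float64(-0.0176)), (np.float64(0.0186), np.float64(0.0303))]
-0.09 [(np.float64(-0.0264), np.float64(-0.0157)), (np.float64(0.0167), np.float64(0.0274))]
-0.075 [(np.float64(-0.0245), np.float64(-0.0132)), (np.float64(0.0148), np.float64(0.0262))]
-0.06 [(np.float64(-0.0217), np.float64(-0.0114)), (np.float64(0.013), np.float64(0.0243))]
red [-0.1771  0.0186  0.0863] [-0.0923  0.0372  0.117 ]
tab [-0.17709955  0.02959416  0.10673517] [-0.16332954  0.03718077  0.1169845 ]
dirs
```

>>> play_rows:
  offset:
    - [0,-0.004,0.02]
    - [0,0,0.03]
    - [0,0,0.03]
    - [0,0,0.03]
    - [0,0,0.02]
    - [0,0,0.01]
    - [0,0,0.0]
  rot:
    - [0,0,0.2]
    - [0,0,0]
    - [0,0,0]
    - [0,0,0]
    - [0,0,0]
    - [0,0,0]
    - [0,0,0]
  claw: [0.085,0.085,0.085,0.085,0.085,0.085,0.085]

```text
clock: 4.53
ee_pos: [0.5682, 0.2043, 0.0972]
eef_rot: [0.994, -0.108, 0.002, -0.003]
ft_force: [0.6, 0.7, 0.4]
opening: 0.0849
```

Run:
```python
from h import *
from station import bot
goto(bot.get_obs(),[.5648,.1997,.072])
```

```text
t 4.525 pos [0.5682 0.2043 0.0972] open 0.0849 F [0.6 0.7 0.4]
off tool mm [-2.4  5.4 25.1] rotdeg [-0.34 -0.24  0.22]
```

>>> play_rows:
  offset:
    - [-0.002,0.005,0.005]
    - [0,0,0.01]
    - [0,0,0.007]
    - [0,0,0]
  rot:
    - [-0.3,0,0]
    - [0,0,0]
    - [0,0,0]
    - [0,0,0]
  claw: [0.085,0.085,0.085,0.085]

```text
clock: 5.03
ee_pos: [0.5664, 0.2001, 0.0757]
eef_rot: [0.994, -0.108, 0.004, -0.001]
ft_force: [-0.3, -0.2, -0.1]
opening: 0.0849
```

Run:
```python
from h import *
from station import bot
goto(bot.get_obs(),[.5648,.1997,.072])
```

```text
t 5.025 pos [0.5664 0.2001 0.0757] open 0.0849 F [-0.3 -0.2 -0.1]
off tool mm [-1.5  0.8  3.7] rotdeg [-0.15 -0.41  0.22]
```

>>> play_rows:
  offset:
    - [-0.001,0.001,0.003]
    - [0,0,0]
    - [0,0,0]
    - [0,0,0]
    - [0,0,0]
    - [0,0,0]
    - [0,0,0]
    - [0,0,0]
  rot:
    - [0,0,0]
    - [0,0,0]
    - [0,0,0]
    - [0,0,0]
    - [0,0,0]
    - [0,0,0]
    - [0,0,0]
    - [0,0,0]
  claw: [0.07,0.06,0.05,0.045,0.04,0.035,0.03,0.03]

```text
clock: 6.02
ee_pos: [0.5653, 0.2, 0.074]
eef_rot: [0.994, -0.108, 0.004, -0.002]
ft_force: [0.4, 0.4, -0.4]
opening: 0.03
```

Run:
```python
from h import *
from station import bot
goto(bot.get_obs(),[.5648,.1997,.072])
im,d=bot.capture("top");cv2.imwrite("pics/top2.png",cv2.resize(im[130:290,130:270,::-1],None,fx=3.7,fy=3.7))
im,d=bot.capture("scene");cv2.imwrite("pics/scene2.png",im[:,:,::-1])
```

```text
t 6.025 pos [0.5653 0.2    0.074 ] open 0.03 F [ 0.4  0.4 -0.4]
off tool mm [-0.4  0.4  2. ] rotdeg [-0.22 -0.45  0.25]
```

View pics/top2.png

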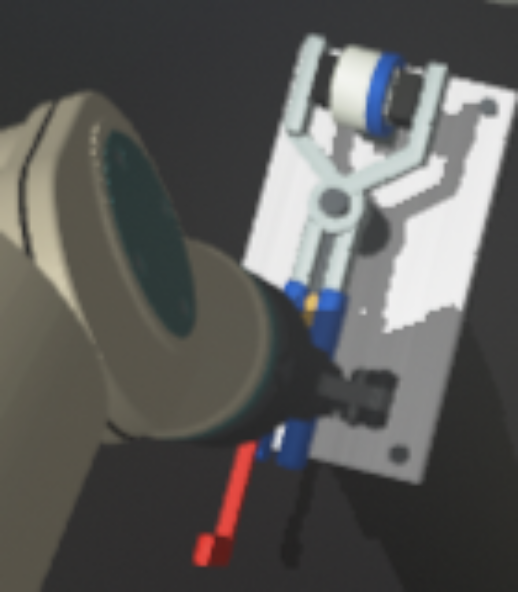

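The handles are parallel and the cap sits against the cell, so the pliers look locked. I'll squeeze slightly further, then open and rise.

>>> play_rows:
  offset:
    - [0,0,0]
    - [0,0,0]
    - [0,0,0]
    - [0,0,0]
    - [0,0,0]
    - [0,0,0]
    - [0,0,0]
    - [0,0,0]
    - [0,0,0]
  rot:
    - [0,0,0]
    - [0,0,0]
    - [0,0,0]
    - [0,0,0]
    - [0,0,0]
    - [0,0,0]
    - [0,0,0]
    - [0,0,0]
    - [0,0,0]
  claw: [0.027,0.027,0.05,0.07,0.085,0.085,0.085,0.085,0.085]

```text
clock: 7.25
ee_pos: [0.5654, 0.2002, 0.0739]
eef_rot: [0.994, -0.108, 0.004, -0.002]
ft_force: [-0.3, 0.4, 0.1]
opening: 0.0848
```

>>> play_rows:
  offset:
    - [0,0,-0.02]
    - [0,0,-0.03]
    - [0,0,-0.03]
    - [0,0,-0.03]
    - [0,0,-0.02]
    - [0,0,0]
    - [0,0,0]
  rot:
    - [0,0,0]
    - [0,0,0]
    - [0,0,0]
    - [0,0,0]
    - [0,0,0]
    - [0,0,0]
    - [0,0,0]
  claw: [0.085,0.085,0.085,0.085,0.085,0.085,0.085]

```text
clock: 8.12
ee_pos: [0.5633, 0.1996, 0.2065]
eef_rot: [0.994, -0.108, 0.003, -0.001]
ft_force: [-0.2, 0.2, 0.2]
opening: 0.0852
```

```bash
cat > w.py <<'E'
from h import *
import sys
from station import bot
n=sys.argv[1]
goto(bot.get_obs(),[.5648,.1997,.2])
i=bot.camera_info("wrist")
im,d=bot.capture("wrist");K,p,Rm=i['intrinsics'],i['xyz'],R.from_quat(i['orientation']).as_matrix()
cv2.imwrite(f"pics/{n}.png",im[:,:,::-1])
O=np.array([.6527,.1796])
hsv=cv2.cvtColor(im,cv2.COLOR_RGB2HSV);H,S,V=hsv[...,0].astype(int),hsv[...,1],hsv[...,2]
for nm,m in(("blue",(H>100)&(H<130)&(S>150)&(V>40)),("red",((H<6)|(H>174))&(S>180)&(V>60))):
    P=pts(m,d,K,p,Rm);L=np.c_[(P[:,:2]-O)@ex,(P[:,:2]-O)@ey,P[:,2]];L=L[(L[:,2]>.078)&(abs(L[:,1])<.06)&(L[:,0]>-.22)&(L[:,0]<-.02)]
    if not len(L): print(nm,'none');continue
    print(nm,L.min(0).round(4),L.max(0).round(4))
    if nm=="blue":
      for a in(-.105,-.09,-.075,-.06):
        s=L[abs(L[:,0]-a)<.004,1];
        if len(s): print(a,s.min().round(4),s.max().round(4))
    else:
      q=L[L[:,2]>.105]; 
      if len(q): print('tab',q.min(0),q.max(0),'world',(O+q[:,:2].mean(0)@np.stack([ex,ey])).round(4))
E
python3 w.py wrist3
```

```text
t 8.125 pos [0.5633 0.1996 0.2065] open 0.0852 F [-0.2  0.2  0.2]
off tool mm [ 1.4 -0.5  6.5] rotdeg [-0.15 -0.33  0.25]
blue [-0.1274 -0.0139  0.0791] [-0.0405  0.0153  0.0863]
-0.105 -0.0136 0.0153
-0.09 -0.0133 0.0143
-0.075 -0.013 0.0149
-0.06 -0.0134 0.0147
red [-0.1798  0.0047  0.0871] [-0.0938  0.0127  0.1174]
tab [-0.1798403   0.00625599  0.10536496] [-0.16672202  0.01192685  0.11736693] world [0.4861 0.2263]
```

View pics/wrist3.png

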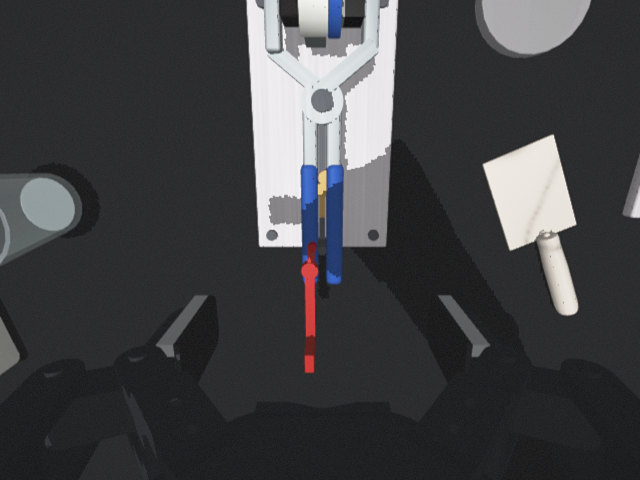

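The picture shows the pliers locked, with the handles parallel and 28 mm over their outer faces. The red tab is at (309,360), local (-173, +9) mm. Now I'll close the fingers and move to the tab's -y side.

>>> play_rows:
  offset:
    - [-0.02,0.01,0]
    - [-0.02,0.01,0]
    - [-0.02,0.01,0]
    - [-0.02,0.005,0]
    - [-0.005,0,0]
    - [0,0,0]
    - [0,0,0]
  rot:
    - [0,0,0]
    - [0,0,0]
    - [0,0,0]
    - [0,0,0]
    - [0,0,0]
    - [0,0,0]
    - [0,0,0]
  claw: [0.06,0.04,0.02,0.0,0.0,0.0,0.0]

```text
clock: 9.05
ee_pos: [0.469, 0.182, 0.1998]
eef_rot: [0.994, -0.108, -0.001, 0.002]
ft_force: [0.4, -0.0, 0.8]
opening: 0.0001
```

```bash
python3 - <<'E'
from h import *
from station import bot
O=np.array([.6527,.1796])
t=O-.176*ex-.038*ey
goto(bot.get_obs(),[*t,.11])
E
python3 w.py wrist4
```

```text
t 9.05 pos [0.469  0.182  0.1998] open 0.0001 F [ 0.4 -0.   0.8]
off tool mm [ 3.9 -0.  89.8] rotdeg [0.18 0.07 0.23]
t 9.05 pos [0.469  0.182  0.1998] open 0.0001 F [ 0.4 -0.   0.8]
off tool mm [ 89.8 -37.8  -0.5] rotdeg [0.18 0.07 0.23]
blue [-0.1288 -0.0145  0.078 ] [-0.0404  0.0149  0.0867]
-0.105 -0.0143 0.0144
-0.09 -0.0144 0.0145
-0.075 -0.0143 0.0148
-0.06 -0.0141 0.0149
red [-0.1785  0.0055  0.0886] [-0.1669  0.0119  0.1176]
tab [-0.17850319  0.00551188  0.10801276] [-0.16687199  0.01191929  0.11764015] world [0.4862 0.2245]
```

View pics/wrist4.png

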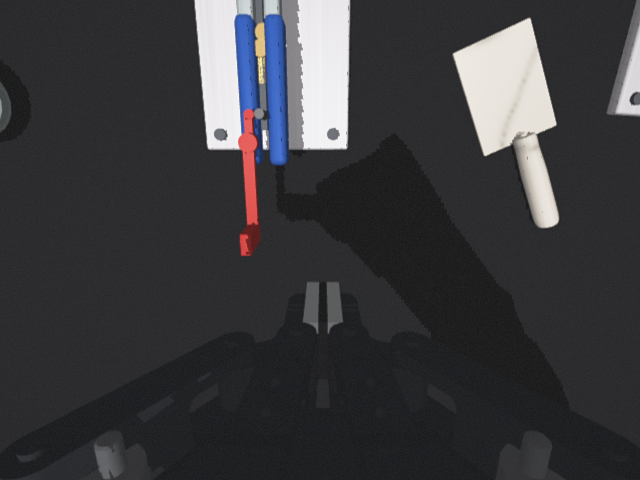

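The closed fingers at (322,305) are to the right of the tab at (248,240), on its -y side. Next I'll descend.

>>> play_rows:
  offset:
    - [0.004,0,0.02]
    - [0,0,0.025]
    - [0,0,0.02]
    - [0,0,0.015]
    - [0,0,0]
    - [0,0,0]
  rot:
    - [0,0,0]
    - [0,0,0]
    - [0,0,0]
    - [0,0,0]
    - [0,0,0]
    - [0,0,0]
  claw: [0,0,0,0,0,0]

```text
clock: 9.85
ee_pos: [0.4779, 0.1815, 0.1179]
eef_rot: [0.994, -0.109, 0.002, 0.0]
ft_force: [0.3, 0.5, -1.0]
opening: 0.0001
```

Run:
```python
from h import *
from station import bot
O=np.array([.6527,.1796])
t=O-.176*ex-.038*ey
goto(bot.get_obs(),[*t,.11])
```

```text
t 9.85 pos [0.4779 0.1815 0.1179] open 0.0001 F [ 0.3  0.5 -1. ]
off tool mm [-5.   1.7  7.9] rotdeg [ 0.02 -0.23  0.13]
```

>>> play_rows:
  offset:
    - [-0.004,0,0.007]
    - [0,0,0]
    - [0,-0.01,0]
    - [0,-0.01,0]
    - [0,-0.01,0]
    - [0,-0.01,0]
    - [0,-0.01,0]
    - [0,-0.01,0]
    - [0,0,0]
  rot:
    - [0,0,0]
    - [0,0,0]
    - [0,0,0]
    - [0,0,0]
    - [0,0,0]
    - [0,0,0]
    - [0,0,0]
    - [0,0,0]
    - [0,0,0]
  claw: [0,0,0,0,0,0,0,0,0]

```text
clock: 10.98
ee_pos: [0.4884, 0.2466, 0.1121]
eef_rot: [0.994, -0.108, 0.003, -0.001]
ft_force: [-1.0, -1.8, 0.0]
opening: -0.0002
```

```bash
python3 - <<'E'
from h import *
from station import bot
O=np.array([.6527,.1796])
t=O-.176*ex+.03*ey
goto(bot.get_obs(),[*t,.11])
E
python3 w.py wrist5
```

```text
t 10.975 pos [0.4884 0.2466 0.1121] open -0.0002 F [-1.  -1.8  0. ]
off tool mm [-1.  -0.5  2.1] rotdeg [-0.1  -0.37  0.22]
t 10.975 pos [0.4884 0.2466 0.1121] open -0.0002 F [-1.  -1.8  0. ]
off tool mm [ 85.3  29.3 -87.4] rotdeg [-0.1  -0.37  0.22]
blue [-0.1267 -0.0308  0.078 ] [-0.0536  0.0325  0.0864]
-0.105 -0.0284 0.0304
-0.09 -0.0263 0.0288
-0.075 -0.0245 0.0265
-0.06 -0.0219 0.0247
red [-0.1741  0.034   0.0899] [-0.1404  0.0517  0.1169]
tab [-0.17412796  0.04162128  0.10503702] [-0.16026602  0.05169971  0.11690776] world [0.5004 0.2607]
```

View pics/wrist5.png

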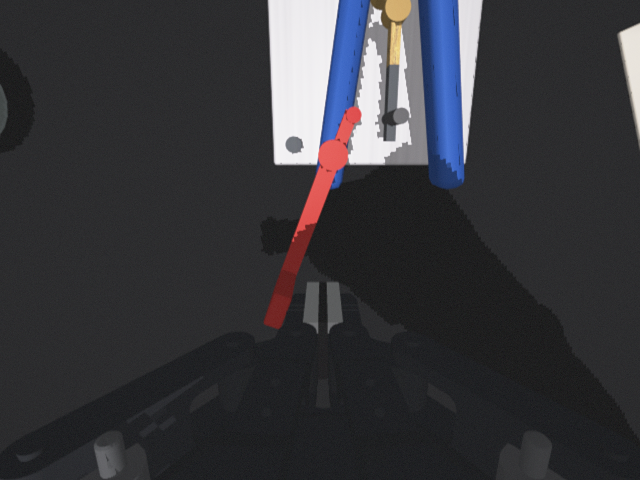

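The pliers have sprung open, 55 mm over the handles, and the lever is held deflected by the fingers at (320,305). I'll back off towards -y and rise.

>>> play_rows:
  offset:
    - [0,0.01,0]
    - [0,0.015,0]
    - [-0.005,0.015,0]
    - [-0.01,0.01,0]
    - [0,0,-0.02]
    - [0,0,-0.03]
    - [0,0,-0.03]
    - [-0.01,0,-0.03]
    - [-0.01,0,0]
    - [0,0,0]
    - [0,0,0]
  rot:
    - [0,0,0]
    - [0,0,0]
    - [0,0,0]
    - [0,0,0]
    - [0,0,0]
    - [0,0,0]
    - [0,0,0]
    - [0,0,0]
    - [0,0,0]
    - [0,0,0]
    - [0,0,0]
  claw: [0,0,0,0,0,0,0,0,0,0,0]

```text
clock: 12.4
ee_pos: [0.4358, 0.1902, 0.2234]
eef_rot: [0.993, -0.114, 0.0, 0.003]
ft_force: [-0.0, -0.5, 0.1]
opening: -0.0
```

```bash
python3 w.py wrist6
python3 - <<'E'
from h import *
from station import bot
im,d=bot.capture("scene");cv2.imwrite("pics/scene6.png",im[:,:,::-1])
E
```

```text
t 12.4 pos [0.4358 0.1902 0.2234] open -0.0 F [-0.  -0.5  0.1]
off tool mm [123.4 -38.7  23.3] rotdeg [ 0.31 -0.06 -0.51]
blue [-0.1263 -0.0313  0.078 ] [-0.0574  0.0291  0.0864]
-0.105 -0.0294 0.0291
-0.09 -0.0271 0.0277
-0.075 -0.0248 0.0259
-0.06 -0.0225 0.024
red [-0.1758  0.0183  0.087 ] [-0.0949  0.031   0.1142]
tab [-0.16809489  0.02927338  0.10757984] [-0.16474149  0.03082399  0.11419545] world [0.4966 0.245 ]
```

View pics/wrist6.png

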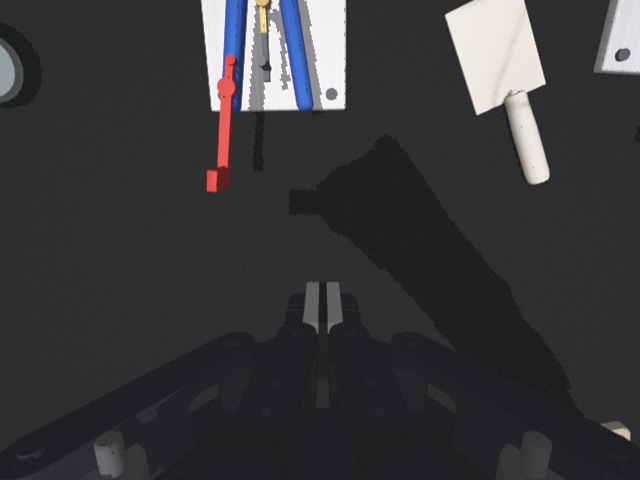

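View pics/scene6.png

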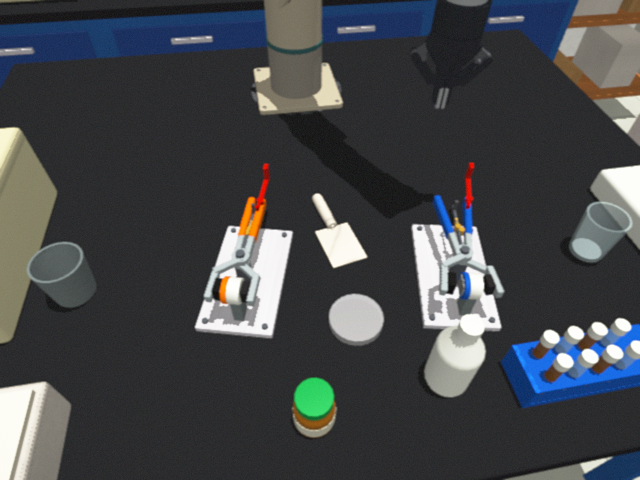

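The pliers are fully open, with the handles at ±27 mm as at the start. The lever is back along its handle, the cap is against the cell at (463,286), and the orange pliers look unchanged at (252,220). The arm is clear, so I'm handing in the job.

Run:
```python
from station import bot
print(bot.job_done(),bot.get_obs()['clock'])
```

```text
the job is handed in; nothing more can be done
the job is handed in; nothing more can be done
```

I squeezed the blue pliers until they snapped over centre and let go. They stayed locked on their own for about 3 s before I flicked the red lever with closed fingers. They sprang open, and I backed the arm clear and handed the job in at about 12.5 s of the 42 s allowed. No verdict was reported.

- **Locked:** with the fingers off, the handles were parallel and measured about 28 mm over their outer faces at the grip point.
- **Open again:** the last wrist picture showed about 55 mm over the handles, the same as at the start to within about 1 mm, with the lever back along its handle.
- **Cap and orange pliers:** I judged these only by eye from the scene picture. The cap is against the cell and the orange pliers look unchanged. I did not measure how far the cap was pressed.
- **Forces:** the forces read at the end of each move stayed near zero, about 2 N while pushing the tab. The arm was touching nothing at the end.

No check failed or disagreed, apart from 1 to 2 mm differences between cameras, which is within their calibration.

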